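# Put the leather tools away upright

### The job

Clear the slanted rest: stand the all-steel stamping tool in the empty hole of the wooden block, pushed down until its foot is on the bottom of the hole, and stand the wooden-handled modelling tool in the white cup with its foot on the cup's floor. Both tools go in plain foot first, working end up. Leave the cup standing where it is, and do not disturb the maul, the thread spool or the jar.

Things in the scene. Friction and masses are not known exactly. Their poses are not given: they have to be found in the camera images.
- stamp: All-steel stamping tool: round rod 12 mm in diameter with a disc head 18 mm wide, 9 mm long, at its working end (from z = 145 mm); 154 mm long in all. Plain foot, chamfered over 3 mm. Origin: centre of the foot's end face; z runs from foot to head. It starts leaning in one slot of the rest, 40 degrees from vertical. About 0.12 kg.
- modeller: Modelling tool: dark wooden round handle 12 mm in diameter, 142 mm long, brass ferrule at its upper end, then a thin 6 mm steel neck and a flat 10 x 4 mm spoon tip; 183 mm long in all. Origin: centre of the handle's plain foot; z runs from foot to tip. It starts leaning in the other slot of the rest, 40 degrees from vertical. About 0.04 kg.
- rest: Fixed slanted wooden tool rest, base 115 x 126 mm, 95 mm tall. Origin: centre of underside. Two open troughs at rest y = -45 and +45 mm; either holds either tool, foot on a stop at rest x = -30, z = 22 mm, top end leaning to rest +x (away from the robot). Trough floor and its 4 mm side walls (15 mm apart) reach 88 mm up along the tool from its foot; above that the shaft is free all round.
- block: Fixed light wooden tool block, 70 (x) x 105 (y) x 55 mm high, with two holes in its top, 56 mm apart, at block y = -28 mm (empty) and y = +28 mm (filled by a short steel rod fixed in it, standing 27 mm above the top). Origin: centre of the underside.
- hole_mouth (a point): Centre of the mouth of the empty hole, on the block's top face (55 mm above the table). The hole is 14.5 mm wide, with a slight chamfer, and 45 mm deep.
- hole_floor (a point): Centre of the bottom of the empty hole, 45 mm below its mouth; z points up.
- cup: Loose straight white ceramic cup, 48 mm outside diameter, 40 mm inside, 85 mm tall, floor 6 mm thick; 0.4 kg. Origin: centre of the underside; z points up.
- cup_rim (a point): Centre of the cup's mouth, level with its rim, 85 mm above the table.
- cup_floor (a point): Centre of the cup's inner floor, 79 mm below the rim; z points up.
- maul: Bystander: maul standing on its white plastic head (60 mm wide, 55 mm tall), dark wooden handle up, 167 mm tall. Origin: centre of the underside.
- spool: Bystander: thread spool, 40 mm wide, 54 mm tall. Origin: centre of the underside.
- jar: Bystander: small amber jar with black cap, 56 mm wide, 60 mm tall. Origin: centre of the underside.

How it is judged:
At the end, for the whole second after the job is handed in: Stamp foot down in the empty hole: foot within 5 mm of its bottom and 6 mm of its axis, tilt under 0.15 rad. Modeller foot down in the cup: foot within 8 mm of its floor and 21 mm of its axis, tilt under 0.5 rad. Cup upright (0.06 rad) on the table, moved under 40 mm. Tools and cup at rest (horizontal distance between stamp and hole_floor below 0.006 m and z of stamp in the frame of hole_floor between -0.005 and 0.005 m and angle between stamp's own z axis and vertical below 0.15 rad and horizontal distance between modeller and cup_floor below 0.021 m and z of modeller in the frame of cup_floor between -0.005 and 0.008 m and angle between modeller's own z axis and vertical below 0.5 rad and angle between cup's own z axis and vertical below 0.06 rad and height (world z) of cup below 0.01 m and distance of cup from where it was at the start of the episode below 0.04 m and linear speed of each of stamp, modeller, cup below 0.02 m/s); the robot touches nothing.
It fails at once if the maul, spool or jar is moved by more than 25 mm or tipped over (distance of any of maul, spool, jar from where it was at the start of the episode above 0.025 m or angle between any of maul, spool, jar's own z axis and vertical above 0.4 rad).
It fails at once if the cup is knocked over (angle between cup's own z axis and vertical above 0.5 rad).
It also fails if it takes over 72 s, if anything falls off the work surface, if the arm or the gripper's body presses on something with over 40 N, if the wrist force passes 120 N, or if a joint passes its speed limit or range.

### The arm

A 7-joint arm with a two-finger parallel gripper is mounted at the origin on the work surface. World frame = base frame: x ahead of the robot, y to its left, z up, the work surface at z = 0. Lengths are in m, angles in rad, forces in N, time in s.
With the tool pointing down it reaches from about 0.35 to 0.9 m from the base axis. Payload 8.1 kg.
Tool frame: the origin (TCP) lies midway between the tips of the shut fingers; the grasp point (between the pads) lies 19 mm behind it; z points along the fingers, y is the line along which they close (so a half turn about z gives the same grasp; the last joint's range is limited). The gripper opens to 92 mm and grips with 3 to 60 N. Pads are 19 mm wide; open, the fingers measure 130 mm over their backs; the gripper's body (75 mm by 190 mm) begins 47 mm behind the grasp point.
Start: joints at [-1.236, 0.434, 0.025, 1.573, -0.012, 1.134, -0.075], TCP at [0.265, 0.566, 0.227] pointing down, gripper open.
Joint ranges: [-2.62, 2.62], [-0.44, 2.09], [-1.27, 1.32], [0.08, 2.57], [-1.32, 4.46], [0.12, 2], [-2.74, 2.74]. Speed limits (rad/s): [2.22, 2.22, 3.01, 3.01, 3.14, 3.14, 3.14].

### API

Orientations are given as a rotation vector (axis times angle).
In Python, from cell import observe, cams, job gives the robot as it stands. The module is installed in compiled form; this text tells all that it offers.
- The arm moves only by the tool step_arm, never from a script. Its argument "steps" is a list of rows, each a list of 6 numbers: the shift along the world's x, y, z in mm, then the turn, a rotation vector about the world's x, y, z in rad. In form: [[dx, dy, dz, rx, ry, rz], ...]. A call has 1 to 20 rows; each row shifts and turns the commanded pose from where the row before left it; what a row does not reach is not made up. A row lasts 1/12 s, in which the tool goes at most 41.7 mm and 7.16 degrees, less where a joint would pass 70% of its speed; a pose out of reach is approached as far as the arm can. A call with a gripper value outside its range is refused whole. "gripper" is the opening, from 0 (shut) to 1 (fully open), set as the call begins (left out, the last holds). The fingers move at their own pace and stop on an object; "force" is the grip in N (left out, the last holds). Time passes only in rows, so rows that do not move let the fingers close. It gives the time, the measured TCP pose, the force, the opening and the grip force at its end, in the units of the state.
- observe(): the state, without advancing time (a new reading comes with each control period).
- cams.get_image(name): name is "scene" or "top"; returns the picture (384x512x3 uint8, red, green, blue); there is no depth.
- cams.get_calibration(name): a dict with "fov_y" (degrees; the focal length in pixels is half the picture's height over the tangent of half this angle, whatever the lens; pixels are square), "cx", "cy" (the principal point, pixels), "world_to_cam" (4x4, takes a point from world to camera coordinates). Camera axes: x right, y up, looking along -z (the intrinsics and any distortion apply to the point x, -y, -z); pixel columns grow to the right and rows downward; lengths in m; the calibration is good to about 2 mm. A picture is of the moment at which its call begins. get_calibration takes no time and is no camera call.
- job.sign_off(): hands the job in; it is judged then, once.
The state is a dict: "clock": time; "joints": joint angles; "dq": joint speeds; "joint_efforts": joint torques, N m; "position": TCP position; "ee_rot": TCP orientation; "force": force on the tool from outside, world axes, zero at the start; "ft_torque": the same for the moment, N m; "width": opening from 0.0 (shut) to 1.0 (fully open); "gripper_force": force on a finger pad.
Only numpy, scipy, OpenCV 4.12 (cv2) and the standard library are available. Lean on these libraries where they do the work, as an engineer would, in place of code of your own. Each camera call takes 0.05 s, during which the arm holds its last target. There are 200 camera calls.

## Working session

There is one attempt and no reset: what is moved stays moved. The work goes in short steps, Python scripts to look and compute and a tool call to move; the robot and the scene stay as the last step left them, time stands still between calls to the robot, and variables do not carry over. Pictures are saved under pics/ and viewed, at most 13 in all, crops included, and the job is handed in when it is done.

Besides the shell and the picture viewer there is one more tool, called as name([rows], argument=value, ...), one row to a line, values as JSON. step_arm: Moves the arm, as the interface text tells. Its arguments: {"type":"object","properties":{"steps":{"type":"array","items":{"type":"array","items":{"type":"number"}}},"gripper":{"type":"number"},"force":{"type":"number"}},"required":["steps"]}

```bash
mkdir -p pics; python3 - <<'E'
from cell import observe,cams
import cv2
for n in("scene","top"):
    cv2.imwrite(f"pics/{n}0.png",cams.get_image(n)[:,:,::-1]); c=cams.get_calibration(n); print(n,c)
s=observe();print(s)
E
```

```text
scene {'fov_y': 55.67488828437226, 'cx': 255.15319071381683, 'cy': 192.97768708277778, 'world_to_cam': array([[-0.05892093,  0.99825542,  0.00380127, -0.06173028],
       [-0.81031637, -0.05005129,  0.58385122,  0.42870234],
       [ 0.5830229 ,  0.03132083,  0.81185177, -1.30414963],
       [ 0.        ,  0.        ,  0.        ,  1.        ]])}
top {'fov_y': 47.43593663451006, 'cx': 256.1173270330708, 'cy': 193.30231799158435, 'world_to_cam': array([[ 0.02228631, -0.99934836,  0.02839317,  0.06871673],
       [ 0.98574945,  0.02670186,  0.1660874 , -0.60820426],
       [-0.16673732,  0.02428708,  0.98570219, -1.03674388],
       [ 0.        ,  0.        ,  0.        ,  1.        ]])}
{'clock': 0.1, 'joints': array([-1.23559917,  0.43515352,  0.02497351,  1.57393803, -0.01160154,
        1.13396577, -0.07508758]), 'dq': array([ 1.32225194e-03, -3.20685078e-03,  1.23066004e-03, -3.25061102e-03,
       -1.26276624e-03, -3.18278065e-04,  5.15380389e-05]), 'joint_efforts': array([ 3.36213088e-03, -6.69124961e+01,  9.87906530e-01, -3.15141106e+01,
       -6.05852623e-02,  3.74337821e-02,  3.64551533e-05]), 'position': array([0.26483578, 0.56566268, 0.22604963]), 'ee_rot': array([-6.82261820e-01, -3.06644121e+00,  2.05590265e-03]), 'force': array([0.48668318, 0.26099525, 0.00423416]), 'ft_torque': array([-0.03809491,  0.01816644, -0.02750529]), 'gripper_force': 0.0, 'width': 0.9946183751616252}
```

View pics/scene0.png

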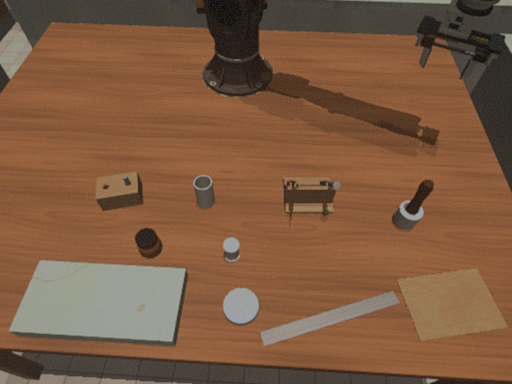

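View pics/top0.png

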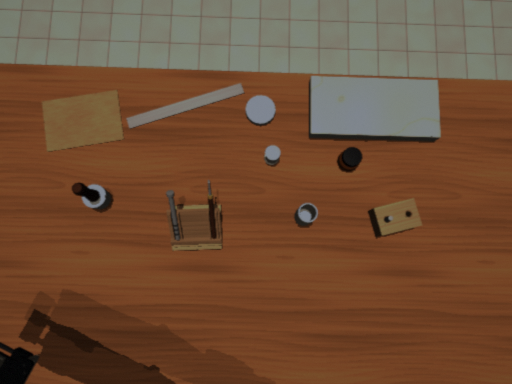

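The scene view shows the rest at (310,197), cup (204,190), block (120,190), spool (232,250), jar (148,243) and maul (410,210). The top view has the rest at (197,225), cup (307,214) and block (397,217). I'll enlarge the parts I need.

```bash
python3 - <<'E'
import cv2,numpy as np
s=cv2.imread("pics/scene0.png");t=cv2.imread("pics/top0.png")
def c(i,u,v,w,h,f):return cv2.resize(i[v:v+h,u:u+w],(w*f,h*f),interpolation=cv2.INTER_CUBIC)
# each 400x300 : 
A=[c(t,155,175,80,60+20,5)[:, :400],c(t,285,185,80,80,5)]
m=[c(t,155,180,80,75,5),c(t,365,180,80,75,5),c(s,270,160,80,75,5),c(s,85,150,80,75,5)]
cv2.imwrite("pics/z0.png",cv2.convertScaleAbs(np.vstack([np.hstack(m[:2]),np.hstack(m[2:])]),alpha=1.5))
cv2.imwrite("pics/z1.png",cv2.convertScaleAbs(np.hstack([c(t,270,180,80,75,5),c(s,165,160,80,75,5)]),alpha=1.5))
E
```

```text
(no output)
```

View pics/z0.png

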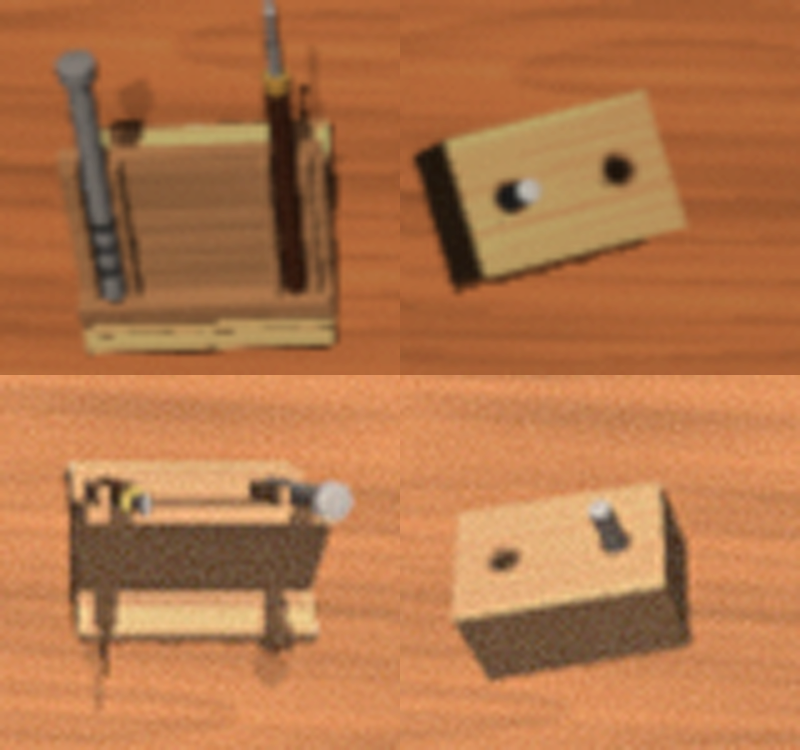

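View pics/z1.png

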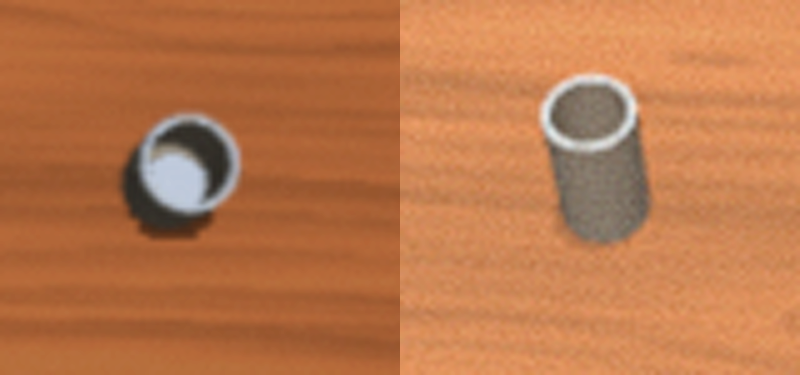

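The stamp is in the left (+y) trough, with its head at z0 (76,68) in the top view and (333,500) in the scene view. The modeller is in the right trough with its ferrule at (277,84). The empty hole is at z0 (618,169) top and (504,559) scene, the fixed rod at (528,190) and (600,510), and the cup rim is centred at z1 (190,163) and (589,113). Next I'll fit poses from these.

```bash
cat > h.py <<'E'
import numpy as np
from cell import cams
from scipy.optimize import least_squares
C={n:cams.get_calibration(n) for n in("scene","top")}
def proj(n,P):
    c=C[n];P=np.atleast_2d(P);q=P@c["world_to_cam"][:3,:3].T+c["world_to_cam"][:3,3]
    f=192/np.tan(np.radians(c["fov_y"]/2))
    return np.c_[c["cx"]+f*q[:,0]/-q[:,2], c["cy"]-f*q[:,1]/-q[:,2]]
def back(n,uv,z):
    return least_squares(lambda p:(proj(n,[p[0],p[1],z])[0]-uv),[.5,0]).x
def un(u,v,ox,oy,f=5): return np.array([(u+.5)/f-.5+ox,(v+.5)/f-.5+oy])
def R(y): return np.array([[np.cos(y),-np.sin(y),0],[np.sin(y),np.cos(y),0],[0,0,1]])
E
python3 - <<'E'
from h import *
T=lambda u,v:un(u,v,155,180); TB=lambda u,v:un(u-400,v,365,180)
S=lambda u,v:un(u,v-375,270,160); SB=lambda u,v:un(u-400,v-375,85,150)
# two-view triangulation of individual points
def tri(a,b):
    r=least_squares(lambda p:np.r_[proj("top",p)[0]-a,proj("scene",p)[0]-b],[.5,0,.1]);return r.x.round(4),r.fun.round(2)
print("hole",tri(TB(618,169),SB(504,559)), back("top",TB(618,169),.055),back("scene",SB(504,559),.055))
print("rodtop",tri(TB(528,190),SB(600,510)))
cr=(un(190,163,270,180),un(589-400,113,165,160))
print("cup",tri(*cr),back("top",cr[0],.085),back("scene",cr[1],.085))
# block fit
bt=[((35,52.5),TB(445,143)),((35,-52.5),TB(645,92)),((-35,-52.5),TB(686,228)),((-35,52.5),TB(483,279)),((0,-28),TB(618,169))]
bs=[((35,-52.5),SB(457,618)),((-35,-52.5),SB(458,514)),((-35,52.5),SB(660,485)),((35,52.5),SB(665,591)),((0,-28),SB(504,559))]
def f(p,which):
    o=[]
    for n,L in which:
        X=np.array([[a[0]/1e3,a[1]/1e3,.055] for a,_ in L])@R(p[2]).T+[p[0],p[1],0]
        o.append((proj(n,X)-np.array([b for _,b in L])).ravel())
    return np.concatenate(o)
for w in([("top",bt)],[("scene",bs)],[("top",bt),("scene",bs)]):
    r=least_squares(f,[.5,-.3,.2],args=(w,)); x=r.x
    print("block",x.round(4),"hole",(R(x[2])@[0,-.028,0]+[x[0],x[1],0]).round(4),r.fun.round(1))
# rest fit through tools
st=np.array([[-30,45,22]])/1e3;mo=np.array([[-30,-45,22]])/1e3;a=np.array([np.sin(np.radians(40)),0,np.cos(np.radians(40))])
ax=[("top",st,T(88,150)),("top",st,T(106,265)),("top",mo,T(271,30)),("top",mo,T(281,120)),("top",mo,T(292,280)),("scene",mo,S(133,500))]
pt=[("top",st,.1495,T(76,69)),("scene",st,.154,S(333,500)),("top",mo,.142,T(277,80)),("scene",mo,.183,S(147,505))]
def g(p):
    o=[]
    W=lambda q:R(p[2])@q.ravel()+[p[0],p[1],0]
    for i,(n,b,uv) in enumerate(ax): o.append(proj(n,W(b+p[3+i]*a))[0]-uv)
    for n,b,s,uv in pt: o.append(proj(n,W(b+s*a))[0]-uv)
    return np.concatenate(o)
r=least_squares(g,[.5,.2,0]+[.1]*6,x_scale=[.01,.01,.01]+[.01]*6)
print("rest",r.x.round(4),r.fun.round(1))
W=lambda q:(R(r.x[2])@q.ravel()+[r.x[0],r.x[1],0]).round(4)
for nm,b in(("st",st),("mo",mo)): print(nm,W(b),W(b+.117*a))
for u,v in((85,335),(336,330)): print("front corner",back("top",T(u,v),.015))
for n,uv,z in(("spool",(272,153),.054),("jar",(352,156),.06),("maul",(80,188),.167),("maulhead",(94,196),.055)): print(n,back("top",np.array(uv),z))
E
```

```text
hole (array([ 0.565 , -0.2939,  0.054 ]), array([-0.38,  0.09, -0.4 , -0.05])) [ 0.56513983 -0.29452343] [ 0.5657807  -0.29232172]
rodtop (array([ 0.5503, -0.2398,  0.0804]), array([-0.33,  0.07, -0.35, -0.04]))
cup (array([ 0.558 , -0.0392,  0.0832]), array([-0.37,  0.03, -0.39, -0.03])) [ 0.55782665 -0.03979828] [ 0.55933521 -0.03776785]
block [ 0.5567 -0.2677  0.2667] hole [ 0.5641 -0.2947  0.    ] [-0.2 -0.3 -0.2 -0.   0.  -0.1  0.3 -0.   0.1  0.4]
block [ 0.5587 -0.2647  0.2597] hole [ 0.5658 -0.2918  0.    ] [-0.9  0.7  0.3  0.   0.6 -0.3 -0.1 -0.6  0.2  0. ]
block [ 0.5572 -0.2665  0.264 ] hole [ 0.5645 -0.2935  0.    ] [-0.7 -0.6 -0.6 -0.2 -0.5 -0.2 -0.3 -0.3 -0.4  0.2 -1.3  0.2 -0.3 -0.4
 -0.  -0.8 -0.5 -1.1 -0.3 -0.4]
rest [0.5224 0.234  0.0529 0.0997 0.023  0.1696 0.1152 0.0086 0.1436] [ 0.1 -0.   0.3 -0.  -0.1  0.  -0.5  0.   0.1 -0.   0.2 -0.4 -0.2  0.
 -0.3  0.1 -0.5 -0.7 -0.6 -0.5]
st [0.4901 0.2774 0.022 ] [0.5652 0.2813 0.1116]
mo [0.4949 0.1875 0.022 ] [0.57   0.1915 0.1116]
front corner [0.47129352 0.29130827]
front corner [0.47674508 0.16605203]
spool [0.70962743 0.04609106]
jar [ 0.70626319 -0.15509318]
maul [0.58784062 0.47320497]
maulhead [0.58802791 0.48022508]
```

```bash
cat >> h.py <<'E'
from scipy.spatial.transform import Rotation as Ro
from cell import observe
def pose(g,yaw,tilt,back=0):
    "TCP pos and rotation for grasp point g; tilt from straight down (rad), approach heading yaw"
    d=np.array([np.sin(tilt)*np.cos(yaw),np.sin(tilt)*np.sin(yaw),-np.cos(tilt)])
    y=np.array([-np.sin(yaw),np.cos(yaw),0]); x=np.cross(y,d)
    return np.array(g)+(.019-back)*d, Ro.from_matrix(np.c_[x,y,d])
def delta(p0,r0,p1,r1):
    t=(r1*r0.inv()).as_rotvec();s=(p1-p0)*1e3
    print("shift",s.round(1),"turn",t.round(3),"rows>=",round(max(np.linalg.norm(s)/41.7,np.linalg.norm(t)/.125),1))
def now():
    s=observe();return s["position"],Ro.from_rotvec(s["ee_rot"])
E
python3 - <<'E'
from h import *
t=np.radians(20)
p,r=now();p1,r1=pose([.565,.281,.112],.05,t,.09)
_,rr=p,r
print(p,r.as_matrix().round(3));delta(p,r,p1,r1);delta(p1,r1,*pose([.565,.281,.112],.05,t))
E
```

```text
[0.26483578 0.56566268 0.22604963] [[-0.906  0.424 -0.   ]
 [ 0.424  0.906 -0.001]
 [-0.    -0.001 -1.   ]]
shift [ 275.9 -285.9  -47.3] turn [-0.067 -0.346  0.483] rows>= 9.6
shift [ 30.7   1.5 -84.6] turn [0. 0. 0.] rows>= 2.2
```

step_arm([
  [18.4,-19,-3.2,-0.0045,-0.0231,0.0322],
  [18.4,-19,-3.2,-0.0045,-0.0231,0.0322],
  [18.4,-19,-3.2,-0.0045,-0.0231,0.0322],
  [18.4,-19,-3.2,-0.0045,-0.0231,0.0322],
  [18.4,-19,-3.2,-0.0045,-0.0231,0.0322],
  [18.4,-19,-3.2,-0.0045,-0.0231,0.0322],
  [18.4,-19,-3.2,-0.0045,-0.0231,0.0322],
  [18.4,-19,-3.2,-0.0045,-0.0231,0.0322],
  [18.4,-19,-3.2,-0.0045,-0.0231,0.0322],
  [18.4,-19,-3.2,-0.0045,-0.0231,0.0322],
  [18.4,-19,-3.2,-0.0045,-0.0231,0.0322],
  [18.4,-19,-3.2,-0.0045,-0.0231,0.0322],
  [18.4,-19,-3.2,-0.0045,-0.0231,0.0322],
  [18.4,-19,-3.2,-0.0045,-0.0231,0.0322],
  [18.4,-19,-3.2,-0.0045,-0.0231,0.0322],
  [0,0,0,0,0,0],
  [0,0,0,0,0,0],
], gripper=0.55)

```text
clock: 1.52
position: [0.5413, 0.279, 0.1782]
ee_rot: [-0.066, 2.792, 0.011]
force: [-0.2, 0.8, -0.6]
width: 0.549
gripper_force: 0.0
```

```bash
python3 - <<'E'
from h import *
import cv2
a=cams.get_image("top")[150:260,130:240,::-1];b=cams.get_image("scene")[130:240,260:370,::-1]
cv2.imwrite("pics/a1.png",cv2.convertScaleAbs(np.hstack([cv2.resize(i,None,fx=3.6,fy=3.6,interpolation=2) for i in(a,b)]),alpha=1.5))
p,r=now();print(p.round(4),r.as_matrix().round(3));delta(p,r,*pose([.565,.281,.112],.05,np.radians(20)))
E
```

```text
[0.5405 0.2818 0.1786] [[-0.939 -0.05   0.341]
 [-0.047  0.999  0.018]
 [-0.342  0.001 -0.94 ]]
shift [ 31.   -0.5 -84.5] turn [-0.001 -0.    -0.   ] rows>= 2.2
```

View pics/a1.png

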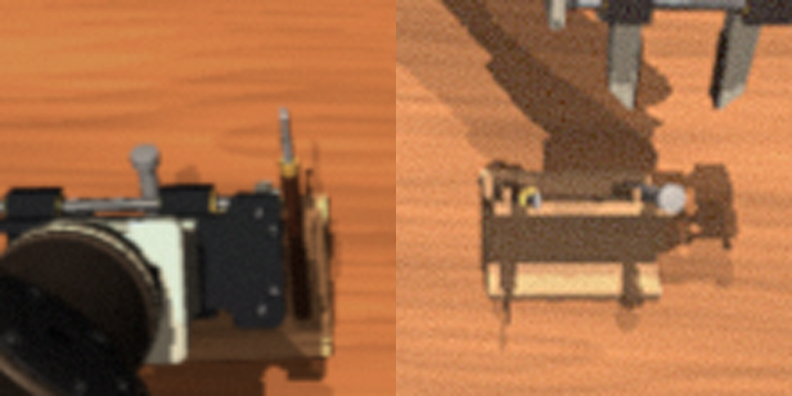

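The picture shows the fingertips at (628,103) and (720,105), straddling the stamp head at (671,197). The aim looks right, so I'll go down and close.

step_arm([
  [5.2,0,-14.1,0,0,0],
  [5.2,0,-14.1,0,0,0],
  [5.2,0,-14.1,0,0,0],
  [5.2,0,-14.1,0,0,0],
  [5.2,0,-14.1,0,0,0],
  [5.2,0,-14.1,0,0,0],
  [0,0,0,0,0,0],
  [0,0,0,0,0,0],
])

```text
clock: 2.28
position: [0.5713, 0.282, 0.0936]
ee_rot: [-0.072, 2.793, 0.013]
force: [-0.4, -0.3, -0.2]
width: 0.548
gripper_force: 0.0
```

step_arm([
  [0,0,0,0,0,0],
  [0,0,0,0,0,0],
  [0,0,0,0,0,0],
  [0,0,0,0,0,0],
  [0,0,0,0,0,0],
  [0,0,0,0,0,0],
  [0,0,0,0,0,0],
  [0,0,0,0,0,0],
], gripper=0, force=30)

```text
clock: 2.95
position: [0.5723, 0.2814, 0.0944]
ee_rot: [-0.07, 2.791, 0.014]
force: [-0.5, 0.5, 0.9]
width: 0.12
gripper_force: 30.0
```

step_arm([
  [-4,0,6,0,0,0],
  [-5,0,10,0,0,0],
  [-5,0,15,0,0,0],
  [0,0,20,0,0,0],
  [0,0,20,0,0,0],
  [0,0,20,0,0,0],
  [0,0,20,0,0,0],
  [0,0,20,0,0,0],
  [0,0,20,0,0,0],
  [0,0,20,0,0,0],
  [0,0,15,0,0,0],
  [0,0,10,0,0,0],
  [0,0,0,0,0,0],
])

```text
clock: 4.03
position: [0.5586, 0.2814, 0.293]
ee_rot: [-0.069, 2.788, 0.016]
force: [0.9, 0.5, -1.3]
width: 0.117
gripper_force: 30.0
```

```bash
python3 - <<'E'
from h import *
p,r=now();print(p.round(4));p1,r1=pose([.5645,-.2935,.30],-.3,np.radians(60));delta(p,r,p1,r1)
# intermediate: tilt only
d=r.as_matrix()[:,2];g=p-.019*d
p2,r2=pose([.53,.2,.31],.05,np.radians(60));delta(p,r,p2,r2);delta(p2,r2,p1,r1)
E
```

```text
[0.5586 0.2814 0.293 ]
shift [  21.6 -579.7   -2.5] turn [-0.09  -0.692 -0.337] rows>= 13.9
shift [-12.1 -80.5   7.5] turn [ 0.032 -0.694 -0.001] rows>= 5.6
shift [  33.8 -499.2  -10. ] turn [ 0.    0.   -0.35] rows>= 12.0
```

step_arm([
  [-1.2,-8,0.8,0.0032,-0.0694,0],
  [-1.2,-8,0.8,0.0032,-0.0694,0],
  [-1.2,-8,0.8,0.0032,-0.0694,0],
  [-1.2,-8,0.8,0.0032,-0.0694,0],
  [-1.2,-8,0.8,0.0032,-0.0694,0],
  [-1.2,-8,0.8,0.0032,-0.0694,0],
  [-1.2,-8,0.8,0.0032,-0.0694,0],
  [-1.2,-8,0.8,0.0032,-0.0694,0],
  [-1.2,-8,0.8,0.0032,-0.0694,0],
  [-1.2,-8,0.8,0.0032,-0.0694,0],
  [0,0,0,0,0,0],
])

```text
clock: 4.95
position: [0.5453, 0.2022, 0.294]
ee_rot: [-0.052, 2.145, 0.017]
force: [-0.5, 0.0, -3.2]
width: 0.12
gripper_force: 30.0
```

step_arm([
  [1.7,-25,-0.5,0,0,-0.0175],
  [1.7,-25,-0.5,0,0,-0.0175],
  [1.7,-25,-0.5,0,0,-0.0175],
  [1.7,-25,-0.5,0,0,-0.0175],
  [1.7,-25,-0.5,0,0,-0.0175],
  [1.7,-25,-0.5,0,0,-0.0175],
  [1.7,-25,-0.5,0,0,-0.0175],
  [1.7,-25,-0.5,0,0,-0.0175],
  [1.7,-25,-0.5,0,0,-0.0175],
  [1.7,-25,-0.5,0,0,-0.0175],
  [1.7,-25,-0.5,0,0,-0.0175],
  [1.7,-25,-0.5,0,0,-0.0175],
  [1.7,-25,-0.5,0,0,-0.0175],
  [1.7,-25,-0.5,0,0,-0.0175],
  [1.7,-25,-0.5,0,0,-0.0175],
  [1.7,-25,-0.5,0,0,-0.0175],
  [1.7,-25,-0.5,0,0,-0.0175],
  [1.7,-25,-0.5,0,0,-0.0175],
  [1.7,-25,-0.5,0,0,-0.0175],
  [1.7,-25,-0.5,0,0,-0.0175],
])

```text
clock: 6.62
position: [0.5817, -0.2976, 0.2875]
ee_rot: [0.324, 2.125, -0.192]
force: [0.0, 0.7, -1.7]
width: 0.117
gripper_force: 30.0
```

```bash
python3 - <<'E'
from h import *
p,r=now();p1,r1=pose([.5645,-.2935,.30],-.3,np.radians(60));print(p.round(4));delta(p,r,p1,r1)
E
```

```text
[ 0.5817 -0.2976  0.2875]
shift [-1.4 -0.8  3. ] turn [-0.004 -0.051  0.009] rows>= 0.4
```

step_arm([
  [-0.2,-0.1,-12,-0.0005,-0.0063,0.001],
  [-0.2,-0.1,-12,-0.0005,-0.0063,0.001],
  [-0.2,-0.1,-12,-0.0005,-0.0063,0.001],
  [-0.2,-0.1,-12,-0.0005,-0.0063,0.001],
  [-0.2,-0.1,-12,-0.0005,-0.0063,0.001],
  [-0.2,-0.1,-12,-0.0005,-0.0063,0.001],
  [-0.2,-0.1,-12,-0.0005,-0.0063,0.001],
  [-0.2,-0.1,-12,-0.0005,-0.0063,0.001],
  [0,0,0,0,0,0],
  [0,0,0,0,0,0],
  [0,0,0,0,0,0],
])

```text
clock: 7.53
position: [0.5803, -0.2968, 0.1919]
ee_rot: [0.314, 2.075, -0.179]
force: [0.7, 1.0, -1.5]
width: 0.122
gripper_force: 30.0
```

```bash
python3 - <<'E'
from h import *
import cv2
a=cams.get_image("top")[150:255,355:460,::-1];b=cams.get_image("scene")[110:215,60:165,::-1]
cv2.imwrite("pics/a2.png",cv2.convertScaleAbs(np.hstack([cv2.resize(i,None,fx=3.8,fy=3.8,interpolation=2) for i in(a,b)]),alpha=1.5))
p,r=now();print(p.round(4));delta(p,r,*pose([.5645,-.2935,.19],-.3,np.radians(60)))
E
```

```text
[ 0.5805 -0.2961  0.1925]
shift [ -0.3  -2.2 -12. ] turn [-0.002  0.002 -0.002] rows>= 0.3
```

View pics/a2.png

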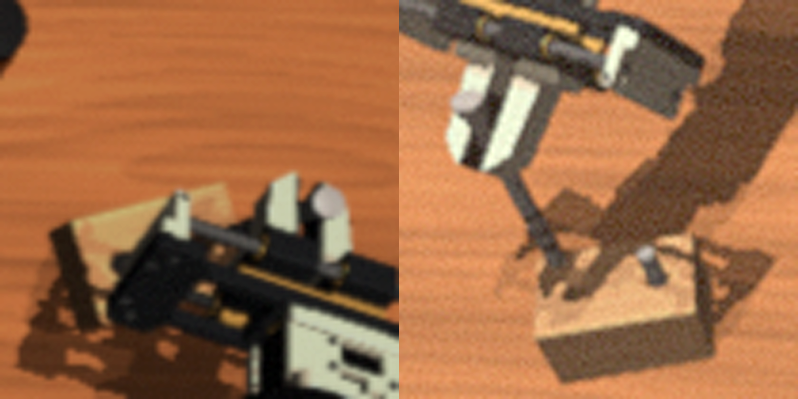

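The scene view shows the stamp held above the block, with its head at (466,101) and its shaft running from (510,180) to the foot near (556,262). The top view has the head at (328,202). I'll compare these with the projection of a vertical tool.

```bash
python3 - <<'E'
from h import *
T=lambda u,v:un(u,v,355,150,3.8); S=lambda u,v:un(u-399,v,60,110,3.8)
h=least_squares(lambda p:np.r_[proj("top",p)[0]-T(328,202),proj("scene",p)[0]-S(466,101)],[.5,-.3,.2])
print("head",h.x.round(4),h.fun.round(2))
p,r=now();g=p-.019*r.as_matrix()[:,2];print("grasp",g.round(4))
for k in (np.array([.5645,-.2935]),g[:2]):
  for z in(.076,.091,.15,.23):
    s=proj("scene",[*k,z])[0];t=proj("top",[*k,z])[0]
    print(z,((s-[60,110]+.5)*3.8-.5+[399,0]).round(),((t-[355,150]+.5)*3.8-.5).round())
# foot at which z
for z in(.07,.08,.09): print(z, back("scene",S(556,262),z).round(4), back("scene",S(532,218),z+.04).round(4))
E
```

```text
head [ 0.565  -0.2944  0.2366] [-0.24  0.07 -0.25 -0.03]
grasp [ 0.5647 -0.2913  0.2019]
0.076 [561. 271.] [214. 239.]
0.091 [554. 257.] [223. 236.]
0.15 [521. 199.] [261. 224.]
0.23 [471. 108.] [320. 205.]
0.076 [564. 272.] [211. 239.]
0.091 [557. 258.] [220. 236.]
0.15 [525. 199.] [257. 224.]
0.23 [475. 109.] [316. 204.]
0.07 [ 0.5525 -0.3029] [ 0.5474 -0.3066]
0.08 [ 0.56   -0.2972] [ 0.5554 -0.3005]
0.09 [ 0.5675 -0.2914] [ 0.5634 -0.2943]
```

step_arm([
  [0,0.1,-6,0,0,0],
  [0,0.1,-6,0,0,0],
  [0,0.1,-6,0,0,0],
  [0,0.1,-6,0,0,0],
  [0,0,-3,0,0,0],
  [0,0,-2,0,0,0],
  [0,0,-2,0,0,0],
  [0,0,0,0,0,0],
  [0,0,0,0,0,0],
])

```text
clock: 8.38
position: [0.58, -0.2952, 0.16]
ee_rot: [0.314, 2.076, -0.175]
force: [0.5, -0.7, -0.6]
width: 0.118
gripper_force: 30.0
```

step_arm([
  [0,0,-1.5,0,0,0],
  [0,0,-1.5,0,0,0],
  [0,0,0,0,0,0],
])

```text
clock: 8.63
position: [0.5801, -0.2951, 0.1571]
ee_rot: [0.314, 2.076, -0.175]
force: [0.1, -0.2, -0.4]
width: 0.12
gripper_force: 30.0
```

step_arm([
  [0,0,-2,0,0,0],
  [0,0,-2,0,0,0],
  [0,0,-2,0,0,0],
  [0,0,-2,0,0,0],
  [0,0,0,0,0,0],
])

```text
clock: 9.05
position: [0.5799, -0.295, 0.1486]
ee_rot: [0.315, 2.077, -0.175]
force: [1.4, -0.4, -1.3]
width: 0.123
gripper_force: 30.0
```

step_arm([
  [0,0,-3,0,0,0],
  [0,0,-3,0,0,0],
  [0,0,-3,0,0,0],
  [0,0,0,0,0,0],
])

```text
clock: 9.38
position: [0.5799, -0.2949, 0.1393]
ee_rot: [0.314, 2.077, -0.175]
force: [0.3, -0.7, -2.2]
width: 0.118
gripper_force: 30.0
```

step_arm([
  [0,0,-3,0,0,0],
  [0,0,-3,0,0,0],
  [0,0,-3,0,0,0],
  [0,0,-3,0,0,0],
  [0,0,-3,0,0,0],
  [0,0,0,0,0,0],
])

```text
clock: 9.88
position: [0.5799, -0.2949, 0.1243]
ee_rot: [0.314, 2.077, -0.175]
force: [1.2, -1.2, -2.3]
width: 0.122
gripper_force: 30.0
```

step_arm([
  [0,0,-1,0,0,0],
  [0,0,-1,0,0,0],
  [0,0,-1,0,0,0],
  [0,0,0,0,0,0],
])

```text
clock: 10.22
position: [0.58, -0.295, 0.122]
ee_rot: [0.314, 2.076, -0.175]
force: [0.1, -0.2, -0.3]
width: 0.118
gripper_force: 30.0
```

step_arm([
  [0,0,-1,0,0,0],
  [0,0,-1,0,0,0],
  [0,0,-1,0,0,0],
  [0,0,0,0,0,0],
])

```text
clock: 10.55
position: [0.58, -0.295, 0.1189]
ee_rot: [0.314, 2.076, -0.175]
force: [0.7, -1.3, -0.5]
width: 0.119
gripper_force: 30.0
```

step_arm([
  [0,0,-1,0,0,0],
  [0,0,-1,0,0,0],
  [0,0,0,0,0,0],
])

```text
clock: 10.8
position: [0.5803, -0.2951, 0.1174]
ee_rot: [0.314, 2.075, -0.175]
force: [0.6, -0.4, 2.7]
width: 0.121
gripper_force: 30.0
```

step_arm([
  [0,0,-1,0,0,0],
  [0,0,-1,0,0,0],
  [0,0,0,0,0,0],
])

```text
clock: 11.05
position: [0.5814, -0.2957, 0.1172]
ee_rot: [0.314, 2.07, -0.176]
force: [0.0, 0.1, 10.1]
width: 0.118
gripper_force: 30.0
```

Contact at the expected depth with 10 N upward, so the foot is on the hole's bottom. I'll release and back off.

step_arm([
  [0,0,1.5,0,0,0],
  [0,0,0,0,0,0],
  [0,0,0,0,0,0],
])

```text
clock: 11.3
position: [0.5804, -0.2952, 0.1173]
ee_rot: [0.314, 2.074, -0.175]
force: [-0.1, -0.6, 5.8]
width: 0.12
gripper_force: 30.0
```

step_arm([
  [0,0,0,0,0,0],
  [0,0,0,0,0,0],
  [0,0,0,0,0,0],
  [0,0,0,0,0,0],
  [0,0,0,0,0,0],
  [-8,2.5,5,0,0,0],
  [-16,5,10,0,0,0],
  [-16,5,10,0,0,0],
  [-16,5,10,0,0,0],
  [-16,5,10,0,0,0],
  [-16,5,10,0,0,0],
  [-8,2.5,15,0,0,0],
  [0,0,20,0,0,0],
  [0,0,20,0,0,0],
  [0,0,20,0,0,0],
  [0,0,20,0,0,0],
  [0,0,0,0,0,0],
], gripper=0.55)

```text
clock: 12.72
position: [0.5264, -0.2879, 0.2181]
ee_rot: [0.346, 2.089, -0.174]
force: [-0.1, -0.5, 0.7]
width: 0.55
gripper_force: 0.0
```

```bash
python3 - <<'E'
from h import *
import cv2
a=cams.get_image("top")[150:255,355:460,::-1];b=cams.get_image("scene")[110:215,60:165,::-1]
cv2.imwrite("pics/a3.png",cv2.convertScaleAbs(np.hstack([cv2.resize(i,None,fx=3.8,fy=3.8,interpolation=2) for i in(a,b)]),alpha=1.5))
p,r=now();print(p.round(4))
t=np.radians(20);g=[.57,.1915,.1116]
p1,r1=pose([.55,.1915,.30],.05,t);delta(p,r,p1,r1);p2,r2=pose(g,.05,t,.08);delta(p1,r1,p2,r2)
h=[.5645,-.2935]
for z in(.01,.055,.155,.164):
    print(z,((proj("scene",[*h,z])[0]-[60,110]+.5)*3.8-.5+[399,0]).round(),((proj("top",[*h,z])[0]-[355,150]+.5)*3.8-.5).round())
E
```

```text
[ 0.5258 -0.2876  0.2151]
shift [ 30.7 479.4  67.1] turn [0.075 0.676 0.361] rows>= 11.6
shift [  -7.3   -1.4 -113.2] turn [0. 0. 0.] rows>= 2.7
0.01 [593. 328.] [177. 251.]
0.055 [572. 290.] [202. 243.]
0.155 [518. 194.] [264. 223.]
0.164 [513. 184.] [271. 221.]
```

View pics/a3.png

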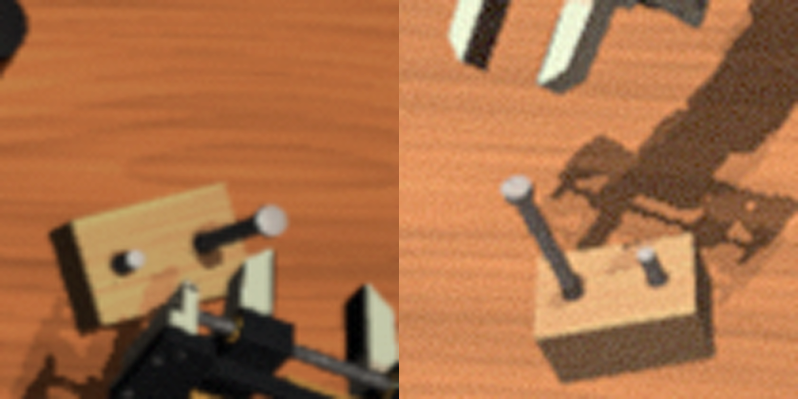

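The stamp stands in the hole: its head is at (271,221) in the top view and (517,187) in the scene view, matching the prediction for a seated tool. Next is the modeller.

step_arm([
  [0,0,16.8,0,0,0],
  [0,0,16.8,0,0,0],
  [0,0,16.8,0,0,0],
  [0,0,16.8,0,0,0],
])

```text
clock: 13.15
position: [0.5256, -0.2867, 0.2798]
ee_rot: [0.348, 2.096, -0.169]
force: [0.5, 0.8, 0.6]
width: 0.551
gripper_force: 0.0
```

step_arm([
  [1.5,24,0,0.0038,0.0338,0.018],
  [1.5,24,0,0.0038,0.0338,0.018],
  [1.5,24,0,0.0038,0.0338,0.018],
  [1.5,24,0,0.0038,0.0338,0.018],
  [1.5,24,0,0.0038,0.0338,0.018],
  [1.5,24,0,0.0038,0.0338,0.018],
  [1.5,24,0,0.0038,0.0338,0.018],
  [1.5,24,0,0.0038,0.0338,0.018],
  [1.5,24,0,0.0038,0.0338,0.018],
  [1.5,24,0,0.0038,0.0338,0.018],
  [1.5,24,0,0.0038,0.0338,0.018],
  [1.5,24,0,0.0038,0.0338,0.018],
  [1.5,24,0,0.0038,0.0338,0.018],
  [1.5,24,0,0.0038,0.0338,0.018],
  [1.5,24,0,0.0038,0.0338,0.018],
  [1.5,24,0,0.0038,0.0338,0.018],
  [1.5,24,0,0.0038,0.0338,0.018],
  [1.5,24,0,0.0038,0.0338,0.018],
  [1.5,24,0,0.0038,0.0338,0.018],
  [1.5,24,0,0.0038,0.0338,0.018],
])

```text
clock: 14.82
position: [0.5533, 0.0173, 0.2808]
ee_rot: [0.105, 2.532, -0.108]
force: [0.7, 0.7, 0.4]
width: 0.555
gripper_force: 0.0
```

```bash
python3 - <<'E'
from h import *
p,r=now();print(p.round(4))
t=np.radians(20);g=[.57,.1915,.1116]
p2,r2=pose(g,.05,t,.08);delta(p,r,p2,r2);delta(p2,r2,*pose(g,.05,t))
E
```

```text
[0.5533 0.0173 0.2808]
shift [  -4.2  173.2 -111.8] turn [0.061 0.259 0.142] rows>= 4.9
shift [ 27.3   1.4 -75.2] turn [0. 0. 0.] rows>= 1.9
```

step_arm([
  [-0.4,14.4,0,0.005,0.0216,0.0118],
  [-0.4,14.4,0,0.005,0.0216,0.0118],
  [-0.4,14.4,0,0.005,0.0216,0.0118],
  [-0.4,14.4,0,0.005,0.0216,0.0118],
  [-0.4,14.4,0,0.005,0.0216,0.0118],
  [-0.4,14.4,0,0.005,0.0216,0.0118],
  [-0.4,14.4,0,0.005,0.0216,0.0118],
  [-0.4,14.4,0,0.005,0.0216,0.0118],
  [-0.4,14.4,0,0.005,0.0216,0.0118],
  [-0.4,14.4,0,0.005,0.0216,0.0118],
  [-0.4,14.4,0,0.005,0.0216,0.0118],
  [-0.4,14.4,0,0.005,0.0216,0.0118],
  [0,0,-12,0,0,0],
  [0,0,-12,0,0,0],
  [0,0,-12,0,0,0],
  [0,0,-12,0,0,0],
  [0,0,-12,0,0,0],
  [0,0,0,0,0,0],
  [0,0,0,0,0,0],
])

```text
clock: 16.4
position: [0.549, 0.1879, 0.2208]
ee_rot: [-0.067, 2.789, 0.01]
force: [0.9, 0.3, 0.4]
width: 0.551
gripper_force: 0.0
```

```bash
python3 - <<'E'
from h import *
import cv2
a=cams.get_image("top")[150:260,155:265,::-1];b=cams.get_image("scene")[120:230,245:355,::-1]
cv2.imwrite("pics/a4.png",cv2.convertScaleAbs(np.hstack([cv2.resize(i,None,fx=3.6,fy=3.6,interpolation=2) for i in(a,b)]),alpha=1.5))
p,r=now();print(p.round(4))
t=np.radians(20);g=[.57,.1915,.1116]
p2,r2=pose(g,.05,t,.08);delta(p,r,p2,r2);delta(p2,r2,*pose(g,.05,t))
E
```

```text
[0.55   0.189  0.2228]
shift [ -0.9   1.5 -53.8] turn [-0.     0.006  0.002] rows>= 1.3
shift [ 27.3   1.4 -75.2] turn [0. 0. 0.] rows>= 1.9
```

View pics/a4.png

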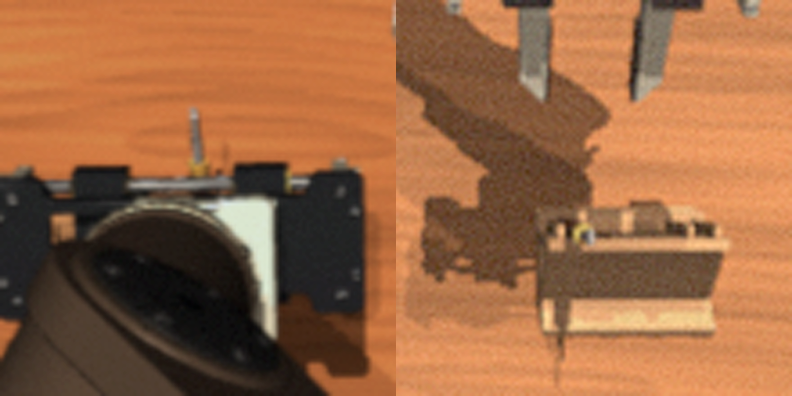

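The fingertips at (545,100) and (636,100) straddle the modeller, whose tip is at (587,232). I'll descend and grip.

step_arm([
  [0,0.5,-13.5,0,0.001,0],
  [0,0.5,-13.5,0,0.001,0],
  [0,0.5,-13.5,0,0.002,0],
  [-0.5,0,-13.5,0,0.002,0],
  [4.5,0.2,-12.5,0,0,0],
  [4.5,0.2,-12.5,0,0,0],
  [4.5,0.2,-12.5,0,0,0],
  [4.5,0.2,-12.5,0,0,0],
  [4.5,0.2,-12.5,0,0,0],
  [4.5,0.2,-12.5,0,0,0],
  [0,0,0,0,0,0],
  [0,0,0,0,0,0],
])

```text
clock: 17.5
position: [0.5768, 0.192, 0.0941]
ee_rot: [-0.067, 2.792, 0.012]
force: [0.2, -0.8, -0.2]
width: 0.553
gripper_force: 0.0
```

step_arm([
  [0,0,0,0,0,0],
  [0,0,0,0,0,0],
  [0,0,0,0,0,0],
  [0,0,0,0,0,0],
  [0,0,0,0,0,0],
  [0,0,0,0,0,0],
  [0,0,0,0,0,0],
  [0,0,0,0,0,0],
], gripper=0, force=25)

```text
clock: 18.17
position: [0.5769, 0.1923, 0.0942]
ee_rot: [-0.067, 2.791, 0.013]
force: [-0.5, 0.7, 0.8]
width: 0.12
gripper_force: 25.0
```

step_arm([
  [-4,0,6,0,0,0],
  [-5,0,10,0,0,0],
  [-5,0,15,0,0,0],
  [0,0,20,0,0,0],
  [0,0,20,0,0,0],
  [0,0,20,0,0,0],
  [0,0,20,0,0,0],
  [0,0,20,0,0,0],
  [0,0,10,0,0,0],
  [0,0,0,0,0,0],
])

```text
clock: 19.0
position: [0.5635, 0.1929, 0.2375]
ee_rot: [-0.067, 2.788, 0.014]
force: [-0.0, -0.1, -0.4]
width: 0.119
gripper_force: 25.0
```

```bash
python3 - <<'E'
from h import *
p,r=now();print(p.round(4))
p1,r1=pose([.558,.12,.245],.05,np.radians(60));delta(p,r,p1,r1);delta(p1,r1,*pose([.558,-.039,.235],-.05,np.radians(60)))
E
```

```text
[0.5635 0.1929 0.2375]
shift [ 10.9 -72.1  -2. ] turn [ 0.032 -0.694  0.001] rows>= 5.6
shift [   0.  -160.6  -10. ] turn [ 0.   0.  -0.1] rows>= 3.9
```

step_arm([
  [1.1,-7.2,0.5,0.0032,-0.0694,0],
  [1.1,-7.2,0.5,0.0032,-0.0694,0],
  [1.1,-7.2,0.5,0.0032,-0.0694,0],
  [1.1,-7.2,0.5,0.0032,-0.0694,0],
  [1.1,-7.2,0.5,0.0032,-0.0694,0],
  [1.1,-7.2,0.5,0.0032,-0.0694,0],
  [1.1,-7.2,0.5,0.0032,-0.0694,0],
  [1.1,-7.2,0.5,0.0032,-0.0694,0],
  [1.1,-7.2,0.5,0.0032,-0.0694,0],
  [1.1,-7.2,0.5,0.0032,-0.0694,0],
  [0,0,0,0,0,0],
])

```text
clock: 19.92
position: [0.5713, 0.1225, 0.2352]
ee_rot: [-0.048, 2.177, 0.011]
force: [-0.2, -0.5, -1.7]
width: 0.121
gripper_force: 25.0
```

step_arm([
  [0,-13.4,0,0,0,-0.0083],
  [0,-13.4,0,0,0,-0.0083],
  [0,-13.4,0,0,0,-0.0083],
  [0,-13.4,0,0,0,-0.0083],
  [0,-13.4,0,0,0,-0.0083],
  [0,-13.4,0,0,0,-0.0083],
  [0,-13.4,0,0,0,-0.0083],
  [0,-13.4,0,0,0,-0.0083],
  [0,-13.4,0,0,0,-0.0083],
  [0,-13.4,0,0,0,-0.0083],
  [0,-13.4,0,0,0,-0.0083],
  [0,-13.4,0,0,0,-0.0083],
  [0,0,0,0,0,0],
  [0,0,0,0,0,0],
])

```text
clock: 21.08
position: [0.5738, -0.0382, 0.2381]
ee_rot: [0.065, 2.177, -0.048]
force: [-0.6, 0.4, -0.1]
width: 0.122
gripper_force: 25.0
```

```bash
python3 - <<'E'
from h import *
import cv2
a=cams.get_image("top")[150:255,255:360,::-1];b=cams.get_image("scene")[110:215,150:255,::-1]
cv2.imwrite("pics/a5.png",cv2.convertScaleAbs(np.hstack([cv2.resize(i,None,fx=3.8,fy=3.8,interpolation=2) for i in(a,b)]),alpha=1.5))
p,r=now();print(p.round(4));delta(p,r,*pose([.558,-.039,.235],-.05,np.radians(60)))
h=[.558,-.039]
for z in(.085,.118,.25,.30):
    print(z,((proj("scene",[*h,z])[0]-[150,110]+.5)*3.8-.5+[399,0]).round(),((proj("top",[*h,z])[0]-[255,150]+.5)*3.8-.5).round())
E
```

```text
[ 0.574  -0.0368  0.2385]
shift [  0.4  -3.  -13. ] turn [ 0.005 -0.082  0.013] rows>= 0.7
0.085 [598. 274.] [200. 237.]
0.118 [592. 243.] [208. 231.]
0.25 [564.  95.] [245. 199.]
0.3 [552.  28.] [261. 185.]
```

View pics/a5.png

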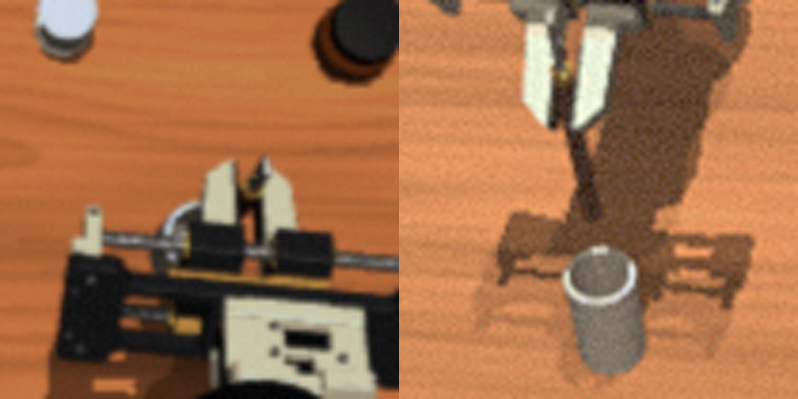

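The scene view shows the handle foot at (596,215), just above the cup, whose rim centre is (600,275). It sits about 4 mm towards +y and leans 0.08 rad. I'll correct both and lower it.

step_arm([
  [0,-1,0,0.001,-0.02,0.003],
  [0.2,-1,0,0.001,-0.02,0.003],
  [0.2,-1,0,0.001,-0.02,0.003],
  [0,-1,0,0.001,-0.02,0.003],
  [0,0,-10,0,0,0],
  [0,0,-10,0,0,0],
  [0,0,-10,0,0,0],
  [0,0,-10,0,0,0],
  [0,0,0,0,0,0],
  [0,0,0,0,0,0],
])

```text
clock: 22.02
position: [0.5751, -0.0391, 0.198]
ee_rot: [0.054, 2.103, -0.024]
force: [0.8, -0.1, -1.1]
width: 0.123
gripper_force: 25.0
```

```bash
python3 - <<'E'
from h import *
import cv2
b=cams.get_image("scene")[110:215,150:255,::-1]
cv2.imwrite("pics/a6.png",cv2.convertScaleAbs(cv2.resize(b,None,fx=5,fy=5,interpolation=2),alpha=1.5))
p,r=now();print(p.round(4));delta(p,r,*pose([.558,-.039,.123],-.05,np.radians(60)))
E
```

```text
[ 0.5755 -0.0399  0.1998]
shift [ -1.    0.  -86.3] turn [-0.    -0.006 -0.001] rows>= 2.1
```

View pics/a6.png

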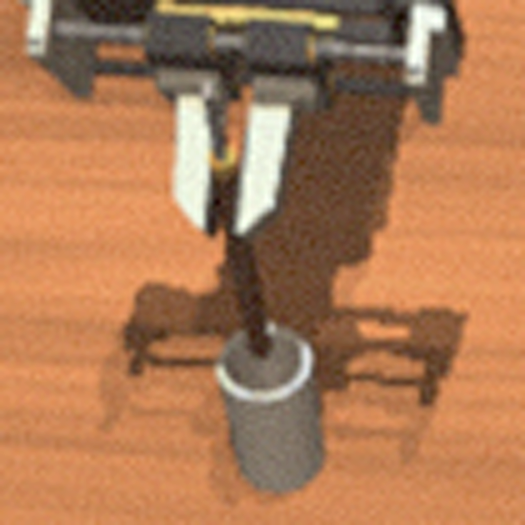

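The foot is at (262,352), over the cup mouth centred at (266,362). I'll lower it in.

step_arm([
  [0,0,-6,0,0,0],
  [0,0,-6,0,0,0],
  [0,0,-6,0,0,0],
  [0,0,-6,0,0,0],
  [0,0,-6,0,0,0],
  [0,0,-6,0,0,0],
  [0,0,-6,0,0,0],
  [0,0,-6,0,0,0],
  [0,0,-6,0,0,0],
  [0,0,-6,0,0,0],
  [0,0,-6,0,0,0],
  [0,0,-6,0,0,0],
  [0,0,-4,0,0,0],
  [0,0,0,0,0,0],
])

```text
clock: 23.23
position: [0.593, -0.0414, 0.1306]
ee_rot: [0.044, 2.109, -0.036]
force: [-2.3, 0.4, -1.3]
width: 0.117
gripper_force: 25.0
```

step_arm([
  [0,0,-2,0,0,0],
  [0,0,-2,0,0,0],
  [0,0,-1,0,0,0],
  [0,0,-1,0,0,0],
  [0,0,0,0,0,0],
])

```text
clock: 23.65
position: [0.5933, -0.0415, 0.1238]
ee_rot: [0.049, 2.111, -0.03]
force: [-2.2, -0.0, 1.0]
width: 0.121
gripper_force: 25.0
```

step_arm([
  [0,0,-1,0,0,0],
  [0,0,-1,0,0,0],
  [0,0,-1,0,0,0],
  [0,0,0,0,0,0],
])

```text
clock: 23.98
position: [0.5936, -0.0415, 0.1207]
ee_rot: [0.049, 2.112, -0.03]
force: [-1.7, 0.5, -0.1]
width: 0.122
gripper_force: 25.0
```

The arm hit a reach limit and drifted 18 mm in +x, leaning lightly (2 N) on the cup wall. I'll ease the tilt, which also brings the foot back, then go down.

step_arm([
  [0,0,0,0,0.02,0],
  [0,0,0,0,0.02,0],
  [0,0,0,0,0.02,0],
  [0,0,0,0,0.02,0],
  [0,0,0,0,0.02,0],
  [0,0,0,0,0,0],
])

```text
clock: 24.48
position: [0.5943, -0.0417, 0.1219]
ee_rot: [0.048, 2.21, -0.034]
force: [-0.9, 0.8, -0.8]
width: 0.122
gripper_force: 25.0
```

```bash
python3 - <<'E'
from h import *
import cv2
b=cams.get_image("scene")[110:215,150:255,::-1]
cv2.imwrite("pics/a7.png",cv2.convertScaleAbs(cv2.resize(b,None,fx=5,fy=5,interpolation=2),alpha=1.5))
p,r=now();print(p.round(4),r.as_rotvec().round(3));s=observe();print(s["joints"].round(3),s["force"].round(1))
E
```

```text
[ 0.5942 -0.0419  0.1218] [ 0.048  2.21  -0.035]
[ 0.824  0.854 -1.264  2.508  2.384  1.127 -0.588] [-0.1 -0.1 -0.2]
```

View pics/a7.png

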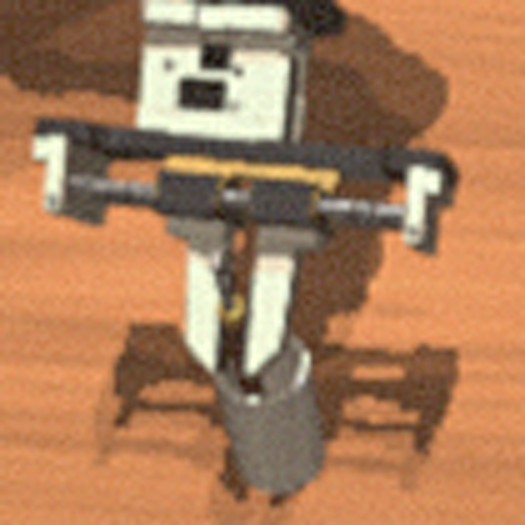

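The picture shows the modeller inside the upright cup, whose base is still near (283,490). I'll go down to the floor.

step_arm([
  [-0.5,0,-1.5,0,0,0],
  [-0.5,0,-1.5,0,0,0],
  [-0.5,0,-1.5,0,0,0],
  [-0.5,0,-1.5,0,0,0],
  [0,0,0,0,0,0],
])

```text
clock: 24.95
position: [0.5913, -0.0413, 0.1142]
ee_rot: [0.048, 2.212, -0.033]
force: [-1.2, 0.4, -0.3]
width: 0.117
gripper_force: 25.0
```

step_arm([
  [0,0,-1,0,0,0],
  [0,0,-1,0,0,0],
  [0,0,0,0,0,0],
])

```text
clock: 25.2
position: [0.5916, -0.0415, 0.1127]
ee_rot: [0.048, 2.211, -0.033]
force: [-0.5, -0.1, -0.4]
width: 0.122
gripper_force: 25.0
```

step_arm([
  [0,0,-1,0,0,0],
  [0,0,-1,0,0,0],
  [0,0,0,0,0,0],
])

```text
clock: 25.45
position: [0.5917, -0.0415, 0.1109]
ee_rot: [0.048, 2.211, -0.034]
force: [-0.7, 0.3, -0.5]
width: 0.114
gripper_force: 25.0
```

step_arm([
  [0,0,-1,0,0,0],
  [0,0,-1,0,0,0],
  [0,0,0,0,0,0],
])

```text
clock: 25.7
position: [0.5926, -0.0413, 0.1102]
ee_rot: [0.047, 2.208, -0.034]
force: [-2.2, 0.3, 5.2]
width: 0.118
gripper_force: 25.0
```

step_arm([
  [0,0,-1,0,0,0],
  [0,0,-1,0,0,0],
  [0,0,0,0,0,0],
])

```text
clock: 25.95
position: [0.5939, -0.041, 0.1099]
ee_rot: [0.047, 2.204, -0.034]
force: [-3.5, -0.0, 14.3]
width: 0.119
gripper_force: 25.0
```

Foot contact on the cup's floor. I'll release and retreat straight up, with the tool between the open fingers.

step_arm([
  [0,0,1.5,0,0,0],
  [0,0,0.5,0,0,0],
  [0,0,0,0,0,0],
])

```text
clock: 26.2
position: [0.5924, -0.0413, 0.1102]
ee_rot: [0.047, 2.209, -0.034]
force: [-1.3, 0.1, 5.3]
width: 0.117
gripper_force: 25.0
```

step_arm([
  [0,0,0,0,0,0],
  [0,0,0,0,0,0],
  [0,0,0,0,0,0],
  [0,0,0,0,0,0],
  [0,0,0,0,0,0],
  [0,0,5,0,0,0],
  [0,0,10,0,0,0],
  [0,0,15,0,0,0],
  [-3,0,15,0,0,0],
  [-5,0,15,0,0,0],
  [-5,0,15,0,0,0],
  [-5,0,15,0,0,0],
  [-5,0,15,0,0,0],
  [-5,0,15,0,0,0],
  [-5,0,15,0,0,0],
  [-5,0,15,0,0,0],
  [-5,0,15,0,0,0],
  [0,0,15,0,0,0],
  [0,0,0,0,0,0],
  [0,0,0,0,0,0],
], gripper=0.55)

```text
clock: 27.87
position: [0.5496, -0.0411, 0.2861]
ee_rot: [0.046, 2.206, -0.034]
force: [1.0, -1.2, -0.0]
width: 0.548
gripper_force: 0.0
```

```bash
python3 - <<'E'
from h import *
import cv2
b=cams.get_image("scene")[100:250,90:290,::-1]
cv2.imwrite("pics/a8.png",cv2.convertScaleAbs(cv2.resize(b,None,fx=4,fy=4,interpolation=2),alpha=1.5))
print(observe()["position"].round(4))
h=[.558,-.039]
print([((proj("scene",[*h,z])[0]-[90,100]+.5)*4-.5).round() for z in (0,.085)])
E
```

```text
[ 0.5493 -0.0409  0.2853]
[array([464., 405.]), array([449., 329.])]
```

View pics/a8.png

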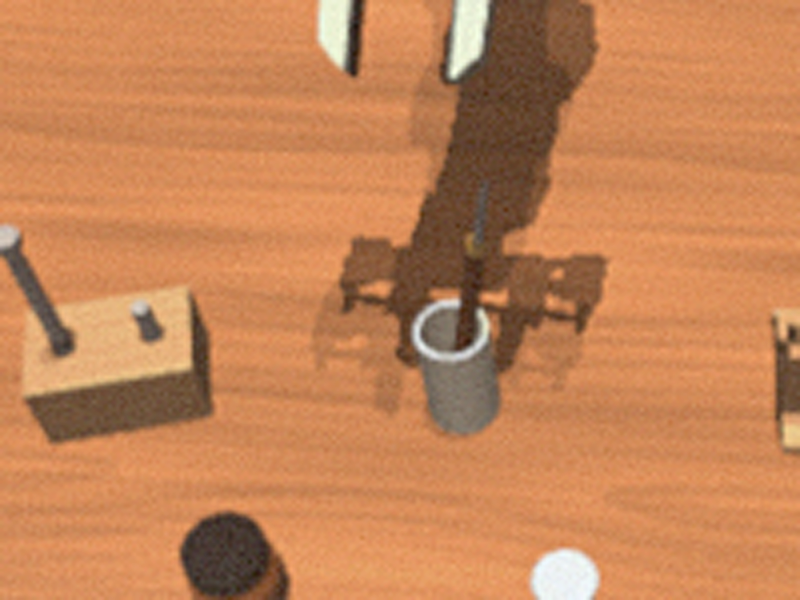

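Both tools stand. The modeller is in the cup (rim at (451,330), against 449,329 at the start) and the stamp is in the hole. I'll let things settle and hand in.

step_arm([
  [0,0,0,0,0,0],
  [0,0,0,0,0,0],
  [0,0,0,0,0,0],
  [0,0,0,0,0,0],
  [0,0,0,0,0,0],
  [0,0,0,0,0,0],
  [0,0,0,0,0,0],
  [0,0,0,0,0,0],
  [0,0,0,0,0,0],
  [0,0,0,0,0,0],
])

```text
clock: 28.75
position: [0.5496, -0.0403, 0.2855]
ee_rot: [0.047, 2.207, -0.029]
force: [-0.3, -1.2, 0.4]
width: 0.546
gripper_force: 0.0
```

```bash
python3 -c "
from cell import job
print(job.sign_off())"
```

```text
the job is handed in; nothing more can be done
None
```

The job is handed in at about 29 s of the 72 s (sign-off returned no verdict): the stamp is seated on the bottom of the hole, the modeller stands foot down in the upright, essentially unmoved cup, and the arm never went near the maul, spool or jar.

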